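# Find the high spot of a microtome handwheel on the truing stand

### The job

The microtome's handwheel was bent in a fall and sits on the truing stand. Slide the feeler carriage fully in to its stop, then turn the wheel slowly by its crank grip and feel where the feeler rubs hardest; the rim also has a lesser swelling, so do not settle for the first rub. Leave the wheel standing with the top of the highest spot against the feeler, let go, and leave the other things on the bench alone.

Things in the scene. Friction and masses are not known exactly. Their poses are not given: they have to be found in the camera images.
- stand: Truing stand, fixed: grey base 150 x 355 x 20 mm with an upright bearing post and, on its -y end, a rail for the feeler carriage. Origin on the bench (z = 0) straight below the wheel's axis. Its y axis is the line of the rail: the feeler stands on the -y side of the wheel and points to +y, at the axis. x is across the rail, z up
- wheel: Solid handwheel lying flat on the upright spindle: cream web, bright aluminium rim, 160 mm across, 24 mm thick (rim's top 104 mm above the bench). Turns about the vertical either way without end; its bearing drags a little (0.04 N m, under 1 N at the crank). Origin on the axis at mid-thickness, 92 mm above the bench; its y axis points to the crank grip
- hub_center (a point): Centre of the wheel, on its axis at mid-thickness. The rim runs true at radius 80 mm but for two smooth round-topped swellings: the high spot, 3.5 mm high and about 50 degrees long, and a lesser one, 1.5 mm high and 34 degrees long, some 143 degrees from it. Where they lie relative to the crank is not known
- grip_center (a point): Centre of the crank grip: an upright black round grip, 24 mm in diameter, 52 mm tall, that turns on its own pin, 56 mm from the wheel's axis. This point is on the grip's axis, half-way up, 138 mm above the bench; its flat end is 26 mm higher and the wheel's top 32 mm lower
- carriage: Feeler carriage, dark steel, 52 x 60 mm, sliding on the rail along the stand's y axis against firm friction (12 N). Origin in the middle of its underside, 55 mm above the bench. It starts drawn back, its origin 162 to 180 mm from the wheel's axis, and is fully home against its stop when the origin is 140 mm from the axis
- feeler_end (a point): Free end of the feeler, an 8 mm round-ended steel pin pointing to the rim. Carriage home, it clears the true rim by 0.5 mm and only the swellings reach it, giving way lengthwise on a spring and presses about 7.5 N on the top of the high spot, 2.6 N on the lesser. It rubs (friction 0.4), felt as drag at the crank, about 5 N and 2.5 N either way round. This point does not follow the spring
- knob_center (a point): Centre of the upright black round knob on the carriage, 23 mm in diameter and 39 mm tall; this point is on its axis, half-way up, 123 mm above the bench (its flat top is 19 mm higher), 2 mm behind the carriage's origin. Taken here, the carriage can be pushed along
- objective: Bystander: microscope objective, bright metal, 28 mm across, 46 mm tall, standing on the bench; origin in its underside
- eyepiece: Bystander: black eyepiece, 37 mm across, 50 mm tall, standing; origin in its underside
- screwdriver: Bystander: screwdriver 190 mm long, lying on the bench
- oil_bottle: Bystander: small amber oil bottle, 28 mm across, 62 mm tall; origin in its underside
- hex_key: Bystander: hexagon key 90 mm long, 6 mm thick, lying flat
- staining_dish: Bystander: open glass dish 85 x 100 x 60 mm; origin in its underside
- slide_box: Bystander: white slide box 90 x 160 x 35 mm; origin in its underside

How it is judged:
By the outcome, as a careful person would: the job done as asked, in the order asked, and still so for the second after the job is handed in, with the robot touching nothing.
It also fails if it takes over 72 s, if anything falls off the work surface, if the arm or the gripper's body presses on something with over 40 N, if the wrist force passes 120 N, or if a joint passes its speed limit or range.

### The arm

A 6-joint arm with a two-finger parallel gripper is mounted at the origin on the work surface. World frame = base frame: x ahead of the robot, y to its left, z up, the work surface at z = 0. Lengths are in m, angles in rad, forces in N, time in s.
With the tool pointing down it reaches from about 0.3 to 0.75 m from the base axis. Payload 8.5 kg.
Tool frame: the origin (TCP) lies between the finger pads; the fingertips stand 25 mm ahead of it and the grasp point (between the pads) lies 6 mm ahead of it (bot.tip_reach is the z of the fingertips in the tool frame, in m); z points along the fingers, y is the line along which they close (so a half turn about z gives the same grasp; the last joint's range is limited). The gripper opens to 88 mm and grips with 3 to 60 N. Pads are 18 mm wide; open, the fingers measure 123 mm over their backs; the gripper's body (75 mm by 187 mm) begins 45 mm behind the grasp point.
Start: joints at [-1.342, 0.381, 1.297, -0, 1.464, -0.215], TCP at [0.236, -0.497, 0.264] pointing down, gripper open.
Joint ranges: [-3.11, 3.11], [-0.89, 2.33], [0.22, 2.48], [-1.42, 4.56], [0.17, 2.85], [-2.88, 2.88]. Speed limits (rad/s): [2.39, 2.39, 3.14, 3.14, 3.14, 3.14].

### API

Orientations are given as [roll, pitch, yaw] about the fixed x, y, z axes, in that order (R = Rz(yaw) Ry(pitch) Rx(roll)).
In Python, from plant import bot gives the robot as it stands. The module is installed in compiled form; this text tells all that it offers.
- The arm moves only by the shell command python3 -m handwheel 'ROWS'. ROWS is a JSON object of lists of equal length, an entry for each row: "rotation": the turn, a rotation vector about the world's x, y, z in rad, a list of three; "translation": the shift along the world's x, y, z in mm, a list of three; "gripper": the opening, from 0 (shut) to 1 (fully open). A call has exactly 5 rows; each row shifts and turns the commanded pose from where the row before left it; what a row does not reach is not made up. A row lasts 1/10 s, in which the tool goes at most 50 mm and 8.59 degrees, less where a joint would pass 70% of its speed; a pose out of reach is approached as far as the arm can. A call is refused whole if a number of a shift passes 50 or a number of a turn 0.15, either way. A call with a gripper value outside its range is refused whole. The fingers move at their own pace and stop on an object; the grip force is fixed at half the most. Time passes only in rows, so rows that do not move let the fingers close, or fill a call up. It gives the time, the measured TCP pose, the force, the opening and the grip force at its end, in the units of the state.
- bot.read_state(): the state, without advancing time (a new reading comes with each control period).
- bot.grab_frame(name): name is "scene" or "top"; returns (picture, depth): 480x640x3 uint8, red, green, blue; 480x640 float32, m along the optical axis (not along the pixel's ray), 0 where there is no reading.
- bot.camera_params(name): a dict with "fx", "fy", "cx", "cy" (pixels), "k1" (the pictures are not rectified: a ray, as slopes to the right and down, at radius r is drawn at 1 + k1 r^2 times it, then the intrinsics apply), "eye" and "rotation" of the camera in the world. Camera axes: x right, y down, z forward; pixel columns grow to the right and rows downward; lengths in m; the calibration is good to about 2 mm. A picture is of the moment at which its call begins. camera_params takes no time and is no camera call.
- bot.job_done(): hands the job in; it is judged then, once.
Trained networks look in the newest picture that a camera, given by its name, has taken for a name from the list of things; names that differ only in an ending like _2 or _b are one class to them, and where a whole thing is asked for, a point or a joint stands for the part that bears it (a point fixed in the world has none). Each returns a list of dicts, best first, with "conf" (0 to 1); they miss things now and then, are a little off and sometimes report something else, mostly with a low value. They report only what shows in the picture. A call takes as long as a camera call.
- bot.look_for(camera, target): "rect" ([centre column, centre row, width, height] as shares, 0 to 1, of the picture: columns of its width, rows of its height, round what is visible of it).
- bot.cut_out(camera, target): "pixels" (480x640 bool, what is visible of it) and "rect" ([centre column, centre row, width, height] as shares, 0 to 1, of the picture: columns of its width, rows of its height, round what is visible of it).
The state is a dict: "time_s": time; "joint_pos": joint angles; "qvel": joint speeds; "tau": joint torques, N m; "ee_pos": TCP position; "orientation": TCP orientation; "force": force on the tool from outside, world axes, zero at the start; "wrist_torque": the same for the moment, N m; "grip_width": opening from 0.0 (shut) to 1.0 (fully open); "gripper_force": force on a finger pad.
Only numpy, scipy, OpenCV 4.12 (cv2) and the standard library are available. Lean on these libraries where they do the work, as an engineer would, in place of code of your own. Each camera call takes 0.05 s, during which the arm holds its last target. There are 200 camera calls.

## Working session

There is one attempt and no reset: what is moved stays moved. The work goes in short steps, Python scripts to look and compute and a shell command to move; the robot and the scene stay as the last step left them, time stands still between calls to the robot, and variables do not carry over. Pictures are saved under pics/ and viewed, at most 10 in all, crops included, and the job is handed in when it is done.

```bash
mkdir -p pics; cat > h.py <<'E'
import numpy as np, cv2
from plant import bot
def ray(cam,u,v):
    p=bot.camera_params(cam); x=(u-p["cx"])/p["fx"]; y=(v-p["cy"])/p["fy"]
    a,b=x,y
    for _ in range(20):
        s=1+p["k1"]*(a*a+b*b); a,b=x/s,y/s
    return np.array(p["eye"]),np.array(p["rotation"]),np.array([a,b,1.0])
def atz(cam,u,v,z):
    e,R,d=ray(cam,u,v); w=R@d; return e+w*(z-e[2])/w[2]
def find(cam,t):
    r=bot.look_for(cam,t)
    return [(round(q["conf"],2),q["rect"][0]*640,q["rect"][1]*480,q["rect"][2]*640,q["rect"][3]*480) for q in r[:2]]
E
python3 - <<'E'
from h import *
for c in("scene","top"):
    im,d=bot.grab_frame(c); cv2.imwrite(f"pics/{c}0.png",im[:,:,::-1])
    p=bot.camera_params(c); print(c,np.round(p["eye"],3),np.round(p["rotation"],2).tolist(),p["fx"])
    for t,z in(("grip_center",.138),("knob_center",.123),("wheel",.092),("carriage",.06),("feeler_end",.09),("stand",.02),("hub_center",.092)):
        for f in find(c,t): print(t,np.round(f,2),np.round(atz(c,f[1],f[2],z),3))
print(bot.read_state())
E
```

```text
scene [1.168 0.39  1.149] [-2.53, -0.01, 2.15] 464.28225817986555Traceback (most recent call last):
  File "<stdin>", line 6, in <module>
  File "h.py", line 10, in atz
    e,R,d=ray(cam,u,v); w=R@d; return e+w*(z-e[2])/w[2]
                                                   ~^^^
IndexError: invalid index to scalar variable.
```

```bash
sed -i 's/np.array(p\["rotation"\])/Rot.from_euler("xyz",p["rotation"]).as_matrix()/; 1a from scipy.spatial.transform import Rotation as Rot' h.py
python3 - <<'E'
from h import *
for c in("scene","top"):
    im,d=bot.grab_frame(c); cv2.imwrite(f"pics/{c}0.png",im[:,:,::-1])
    p=bot.camera_params(c); print(c,np.round(p["eye"],3),np.round(p["rotation"],2).tolist(),p["fx"])
    for t,z in(("grip_center",.138),("knob_center",.123),("wheel",.092),("carriage",.06),("feeler_end",.09),("stand",.02),("hub_center",.092)):
        for f in find(c,t): print(t,np.round(f,2),np.round(atz(c,f[1],f[2],z),3))
print(bot.read_state())
E
```

```text
scene [1.168 0.39  1.149] [-2.53, -0.01, 2.15] 464.28225817986555
knob_center [  0.68 455.42 260.59  21.5   50.59] [0.438 0.328 0.123]
knob_center [  0.63 303.62 236.45  31.81  31.1 ] [ 0.596 -0.047  0.123]
wheel [  0.83 356.03 257.09  58.37  56.59] [0.556 0.096 0.092]
carriage [  0.86 302.98 232.94  30.59  32.69] [ 0.552 -0.083  0.06 ]
feeler_end [  0.6  305.34 231.94  31.87  32.88] [ 0.562 -0.066  0.09 ]
stand [  0.7  328.13 259.34 131.07  86.11] [0.565 0.013 0.02 ]
top [ 0.433 -0.008  1.039] [-3.01, 0.03, -1.56] 446.2917016096174
wheel [  0.63 287.94 240.29  75.71  70.99] [0.55  0.095 0.092]
carriage [  0.62 362.88 238.13  46.08  34.32] [ 0.559 -0.067  0.06 ]
feeler_end [  0.93 363.97 238.9   40.7   29.42] [ 0.554 -0.068  0.09 ]
stand [  0.84 331.07 239.71 162.5   80.21] [0.561 0.003 0.02 ]
hub_center [  0.89 286.72 239.33  74.69  70.9 ] [0.552 0.097 0.092]
{'time_s': 0.9, 'joint_pos': array([-1.34228462e+00,  3.80592424e-01,  1.29740309e+00,  1.91153396e-05,
        1.46365345e+00, -2.15322681e-01]), 'qvel': array([-0.00044003,  0.00056584, -0.00072765,  0.00196512, -0.00081612,
        0.00086753]), 'tau': array([ 1.43001009e-03, -4.37787759e+01, -2.24731904e+01,  7.14638969e-02,
        3.12895502e-02, -1.64056246e-05]), 'ee_pos': array([ 0.23615652, -0.49668551,  0.26375143]), 'orientation': array([-3.14154170e+00, -3.05982020e-05,  4.43832345e-01]), 'force': array([-0.84288078, -0.32969548, -0.16495595]), 'wrist_torque': array([-0.01825297, -0.02204408, -0.01924468]), 'gripper_force': 0.0, 'grip_width': 0.999827043884174}
```

View pics/scene0.png

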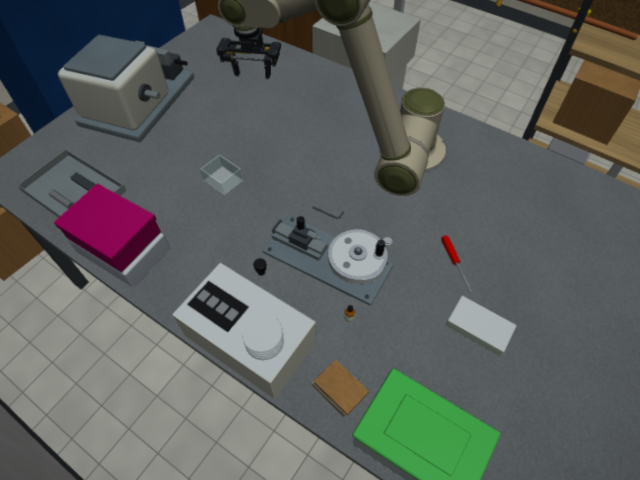

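View pics/top0.png

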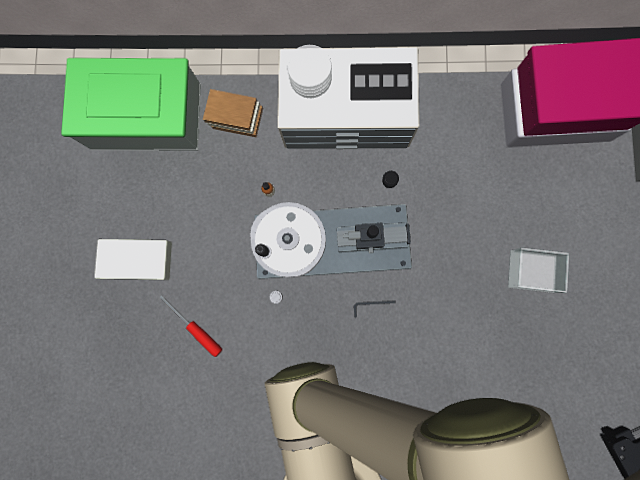

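```bash
python3 - <<'E'
from h import *
im,d=bot.grab_frame("top")
c=im[195:285,240:420]; cv2.imwrite("pics/crop1.png",cv2.resize(c,None,fx=4.4,fy=4.4,interpolation=cv2.INTER_CUBIC)[:,:,::-1])
for n,u,v,z in(("grip",262,250,.138),("knob",372,231,.123)): print(n,atz("top",u,v,z), d[int(v)-2:int(v)+3,int(u)-2:int(u)+3].round(3).tolist())
m=cv2.inRange(im,(185,185,180),(255,255,255)); m[:200]=0;m[280:]=0;m[:,:245]=0;m[:,330:]=0
(u,v),r=cv2.minEnclosingCircle(cv2.findNonZero(m)); print(u,v,r,atz("top",u,v,.104),atz("top",u+r,v,.104))
for t in("objective","eyepiece","oil_bottle","knob_center","grip_center"):
    for f in find("top",t): print(t,np.round(f,2),np.round(atz("top",f[1],f[2],.04),3))
# rail direction from base plate edge
h=cv2.inRange(im,(60,75,85),(115,130,140));h[:195]=0;h[285:]=0;h[:,:240]=0;h[:,420:]=0
k,l,s,_=cv2.connectedComponentsWithStats(h); i=1+s[1:,4].argmax()
R=cv2.boxPoints(cv2.minAreaRect(cv2.findNonZero((l==i).astype('u1'))));print(s[i]);
for q in R: print(q,atz("top",*q,.02).round(4))
E
```

```text
grip [0.52403089 0.14239587 0.138     ] [[0.8830000162124634, 0.8870000243186951, 0.8870000243186951, 0.8859999775886536, 0.8880000114440918], [0.8830000162124634, 0.8859999775886536, 0.8859999775886536, 0.8840000033378601, 0.8859999775886536], [0.8849999904632568, 0.8820000290870667, 0.8840000033378601, 0.8859999775886536, 0.8849999904632568], [0.8820000290870667, 0.8870000243186951, 0.8859999775886536, 0.8859999775886536, 0.8859999775886536], [0.8849999904632568, 0.8830000162124634, 0.8859999775886536, 0.8859999775886536, 0.8899999856948853]]
knob [ 0.56614187 -0.08237563  0.123     ] [[0.9049999713897705, 0.9049999713897705, 0.902999997138977, 0.902999997138977, 0.9039999842643738], [0.9010000228881836, 0.902999997138977, 0.9039999842643738, 0.9049999713897705, 0.902999997138977], [0.9039999842643738, 0.9049999713897705, 0.906000018119812, 0.9049999713897705, 0.902999997138977], [0.9020000100135803, 0.9020000100135803, 0.9020000100135803, 0.9010000228881836, 0.9020000100135803], [0.9010000228881836, 0.9020000100135803, 0.9010000228881836, 0.9039999842643738, 0.9020000100135803]]
287.11737060546875 238.81048583984375 37.700660705566406 [0.55154874 0.09528944 0.104     ] [0.55188926 0.01543528 0.104     ]
objective [  0.69 287.74 237.55  72.9   71.9 ] [0.563 0.101 0.04 ]
objective [  0.68 276.03 295.25   9.28  11.9 ] [0.433 0.125 0.04 ]
eyepiece [  0.62 390.4  177.98  14.98  19.82] [ 0.701 -0.132  0.04 ]
oil_bottle [  0.57 269.18 189.6    9.6   15.98] [0.673 0.146 0.04 ]
knob_center [  0.65 361.66 235.58  39.3   31.39] [ 0.568 -0.066  0.04 ]
grip_center [  0.5  276.42 295.63  12.99  11.52] [0.432 0.124 0.04 ]
[ 286  195  134   90 3017]
[286. 195.] [0.6654 0.1091 0.02  ]
[419. 195.] [ 0.6655 -0.1992  0.02  ]
[419. 284.] [ 0.461  -0.1952  0.02  ]
[286. 284.] [0.4585 0.1052 0.02  ]
```

View pics/crop1.png

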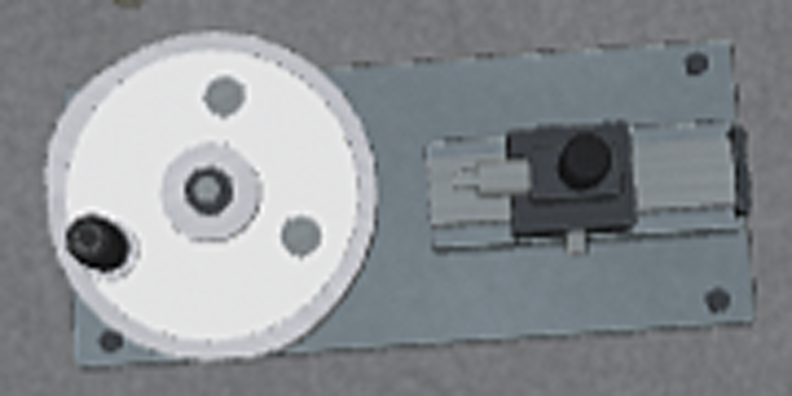

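```bash
python3 - <<'E'
from h import *
f=lambda a,b,z: atz("top",240+a/4.4-.4,195+b/4.4-.4,z)
hub=f(211,195,.104);k=f(584,160,.142);g=f(92,238,.164);gb=f(102,250,.106)
A,B,C=f(733,42,.02),f(753,322,.02),f(78,365,.02)
print(hub,k,g,gb);
for a,b in((hub,k),(C,B)): print("rail ang",np.degrees(np.arctan2((b-a)[1],(b-a)[0])),np.linalg.norm((b-a)[:2]))
print(np.degrees(np.arctan2(*(A-B)[1::-1])),np.linalg.norm(A-B))
for x in (g,gb): print(np.linalg.norm((x-hub)[:2]),np.degrees(np.arctan2((x-hub)[1],(x-hub)[0])))
E
```

```text
[0.55132282 0.094357   0.104     ] [ 0.56344886 -0.08149661  0.142     ] [0.52398181 0.14107645 0.164     ] [0.5242812  0.14601551 0.106     ]
rail ang -86.05539349447444 0.17627118452207313
rail ang -85.95716519241616 0.349507947610298
3.0693713837772503 0.1469016609798965
0.05413167772032775 120.33688773767564
0.05830824407711276 117.6306496604141
```

```bash
python3 -m handwheel '{"rotation":[[0,0,-0.025],[0,0,-0.025],[0,0,-0.025],[0,0,-0.025],[0,0,-0.025]],"translation":[[22,28,0],[22,28,0],[22,28,0],[22,28,0],[22,28,0]],"gripper":[1,1,1,1,1]}'
python3 -m handwheel '{"rotation":[[0,0,-0.025],[0,0,-0.025],[0,0,-0.025],[0,0,-0.025],[0,0,-0.025]],"translation":[[22,28,0],[22,28,0],[22,28,0],[22,28,0],[22,28,0]],"gripper":[1,1,1,1,1]}'
python3 -m handwheel '{"rotation":[[0,0,-0.025],[0,0,-0.025],[0,0,-0.025],[0,0,-0.025],[0,0,-0.025]],"translation":[[22,28,0],[22,28,0],[22,28,0],[22,28,0],[22,28,0]],"gripper":[0.7,0.7,0.7,0.7,0.7]}'
```

```text
time_s: 1.7
ee_pos: [0.3468, -0.3555, 0.2639]
orientation: [3.141, -0.0, 0.318]
force: [1.5, 0.2, -0.9]
grip_width: 0.998
gripper_force: 0.0
time_s: 2.2
ee_pos: [0.4569, -0.2155, 0.2639]
orientation: [3.141, -0.0, 0.193]
force: [-0.0, -0.2, 0.3]
grip_width: 0.998
gripper_force: 0.0
time_s: 2.7
ee_pos: [0.5669, -0.0753, 0.2638]
orientation: [3.142, -0.0, 0.068]
force: [0.1, 0.2, 0.5]
grip_width: 0.703
gripper_force: 0.0
```

```bash
python3 -m handwheel '{"rotation":[[0,0,0],[0,0,0],[0,0,0],[0,0,0],[0,0,0]],"translation":[[-3.5,-6.2,0],[0,0,-25],[0,0,-25],[0,0,-25],[0,0,-15]],"gripper":[0.7,0.7,0.7,0.7,0.7]}'
python3 -m handwheel '{"rotation":[[0,0,0],[0,0,0],[0,0,0],[0,0,0],[0,0,0]],"translation":[[0,0,-15],[0,0,-10],[0,0,-10],[0,0,-6],[0,0,0]],"gripper":[0.7,0.7,0.7,0.7,0.7]}'
python3 -m handwheel '{"rotation":[[0,0,0],[0,0,0],[0,0,0],[0,0,0],[0,0,0]],"translation":[[0,0,0],[0,0,0],[0,0,0],[0,0,0],[0,0,0]],"gripper":[0.2,0.2,0.2,0.2,0.2]}'
python3 - <<'E'
from h import *
im,d=bot.grab_frame("scene"); cv2.imwrite("pics/s1.png",cv2.resize(im[180:320,230:430],None,fx=4,fy=4)[:,:,::-1])
E
```

```text
time_s: 3.2
ee_pos: [0.5617, -0.0834, 0.172]
orientation: [-3.141, 0.002, 0.068]
force: [-0.1, 0.6, -0.4]
grip_width: 0.699
gripper_force: 0.0
time_s: 3.7
ee_pos: [0.5624, -0.083, 0.1322]
orientation: [-3.141, 0.001, 0.069]
force: [1.1, -0.1, 1.3]
grip_width: 0.701
gripper_force: 0.0
time_s: 4.2
ee_pos: [0.5626, -0.0825, 0.1329]
orientation: [-3.141, -0.0, 0.069]
force: [0.3, 11.8, 1.8]
grip_width: 0.273
gripper_force: 5.9
```

View pics/s1.png

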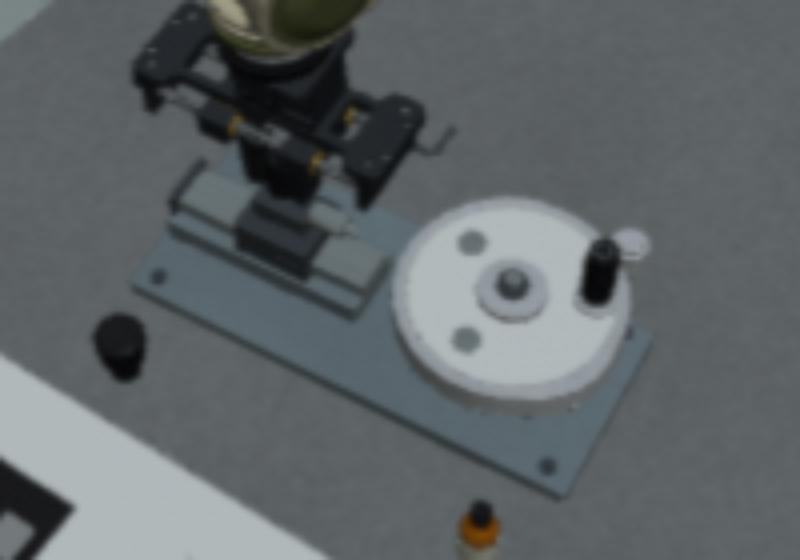

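The picture shows the fingers round the knob (about pixel 290,190 of the crop), nothing else touched. Pushing in.

```bash
python3 -m handwheel '{"rotation":[[0,0,0],[0,0,0],[0,0,0],[0,0,0],[0,0,0]],"translation":[[0,0,0],[0,0,0],[-0.3,4,0],[-0.3,4,0],[-0.3,4,0]],"gripper":[0.2,0.2,0.2,0.2,0.2]}'
python3 -m handwheel '{"rotation":[[0,0,0],[0,0,0],[0,0,0],[0,0,0],[0,0,0]],"translation":[[-0.3,4,0],[-0.3,4,0],[-0.3,3,0],[-0.2,3,0],[-0.2,2,0]],"gripper":[0.2,0.2,0.2,0.2,0.2]}'
python3 -m handwheel '{"rotation":[[0,0,0],[0,0,0],[0,0,0],[0,0,0],[0,0,0]],"translation":[[-0.1,1,0],[-0.1,1,0],[-0.1,1,0],[0,1,0],[0,1,0]],"gripper":[0.2,0.2,0.2,0.2,0.2]}'
```

```text
time_s: 4.75
ee_pos: [0.562, -0.0733, 0.1329]
orientation: [3.137, -0.0, 0.068]
force: [-1.5, -13.5, -1.5]
grip_width: 0.246
gripper_force: 30.0
time_s: 5.25
ee_pos: [0.5608, -0.0572, 0.1329]
orientation: [3.137, -0.001, 0.068]
force: [0.2, -12.2, -3.2]
grip_width: 0.251
gripper_force: 30.0
time_s: 5.75
ee_pos: [0.5605, -0.0523, 0.1329]
orientation: [3.137, -0.0, 0.068]
force: [0.1, -12.4, -0.1]
grip_width: 0.25
gripper_force: 30.0
```

```bash
python3 -m handwheel '{"rotation":[[0,0,0],[0,0,0],[0,0,0],[0,0,0],[0,0,0]],"translation":[[-0.1,1,0],[0,1,0],[-0.1,0.7,0],[0,0.7,0],[0,0.6,0]],"gripper":[0.2,0.2,0.2,0.2,0.2]}'
python3 -m handwheel '{"rotation":[[0,0,0],[0,0,0],[0,0,0],[0,0,0],[0,0,0]],"translation":[[0,0.5,0],[0,0.5,0],[0,0.4,0],[0,0.3,0],[0,0.3,0]],"gripper":[0.2,0.2,0.2,0.2,0.2]}'
```

```text
time_s: 6.25
ee_pos: [0.5602, -0.0483, 0.1329]
orientation: [3.137, -0.0, 0.068]
force: [-1.2, -11.8, -0.9]
grip_width: 0.25
gripper_force: 30.0
time_s: 6.75
ee_pos: [0.56, -0.0463, 0.1329]
orientation: [3.137, 0.0, 0.068]
force: [-1.8, -11.6, -0.6]
grip_width: 0.251
gripper_force: 30.0
```

```bash
python3 -m handwheel '{"rotation":[[0,0,0],[0,0,0],[0,0,0],[0,0,0],[0,0,0]],"translation":[[0,0.4,0],[0,0.4,0],[0,0.4,0],[0,0.4,0],[0,0.4,0]],"gripper":[0.2,0.2,0.2,0.2,0.2]}'
```

```text
time_s: 7.25
ee_pos: [0.56, -0.0453, 0.1329]
orientation: [3.135, 0.0, 0.068]
force: [-2.0, -20.5, 0.3]
grip_width: 0.254
gripper_force: 30.0
```

```bash
python3 -m handwheel '{"rotation":[[0,0,0],[0,0,0],[0,0,0],[0,0,0],[0,0,0]],"translation":[[0,0.4,0],[0,0.4,0],[0,0.4,0],[0,0.3,0],[0,0.3,0]],"gripper":[0.2,0.2,0.2,0.2,0.2]}'
```

```text
time_s: 7.75
ee_pos: [0.56, -0.0452, 0.1329]
orientation: [3.132, 0.001, 0.068]
force: [-3.8, -27.9, -1.8]
grip_width: 0.246
gripper_force: 30.1
```

```bash
python3 -m handwheel '{"rotation":[[0,0,0],[0,0,0],[0,0,0],[0,0,0],[0,0,0]],"translation":[[0,-1,0],[0,-0.5,0],[0,0,0],[0,0,0],[0,0,0]],"gripper":[0.2,0.2,0.5,0.5,0.5]}'
python3 -m handwheel '{"rotation":[[0,0,0],[0,0,0],[0,0,0],[0,0,0],[0,0,0]],"translation":[[0,0,0],[0,0,10],[0,0,25],[0,0,35],[0,0,35]],"gripper":[0.5,0.5,0.5,0.5,0.7]}'
python3 -m handwheel '{"rotation":[[0,0,0],[0,0,0],[0,0,0],[0,0,0],[0,0,0]],"translation":[[-8,40,0],[-8,40,0],[-8,40,0],[-8,40,0],[-5,25,0]],"gripper":[0.7,0.7,0.7,0.7,0.7]}'
python3 - <<'E'
from h import *
s=bot.read_state();print(s["ee_pos"],s["force"])
im,d=bot.grab_frame("scene"); cv2.imwrite("pics/s2.png",cv2.resize(im[180:320,230:430],None,fx=4,fy=4)[:,:,::-1])
E
```

```text
time_s: 8.25
ee_pos: [0.56, -0.0415, 0.1327]
orientation: [-3.142, -0.0, 0.069]
force: [-0.1, 0.1, -0.3]
grip_width: 0.486
gripper_force: 0.0
time_s: 8.75
ee_pos: [0.5597, -0.0414, 0.2396]
orientation: [-3.142, 0.0, 0.069]
force: [-0.3, 0.8, -0.0]
grip_width: 0.569
gripper_force: 0.0
time_s: 9.25
ee_pos: [0.522, 0.1459, 0.2387]
orientation: [-3.141, -0.001, 0.071]
force: [0.1, 0.3, 1.4]
grip_width: 0.7
gripper_force: 0.0
[0.52203016 0.14592595 0.23872905] [0.12012474 0.34153262 1.42672869]
```

View pics/s2.png

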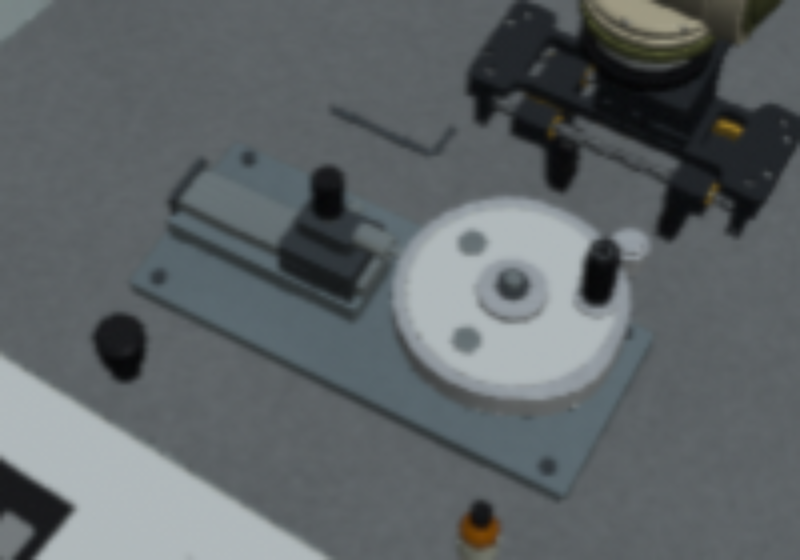

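The carriage is against the rim side (knob at 328,190; feeler at 385,240), and the gripper is over the crank grip (603,270).

```bash
python3 -m handwheel '{"rotation":[[0,0,0],[0,0,0],[0,0,0],[0,0,0],[0,0,0]],"translation":[[1,-1.5,-20],[0,0,-25],[0,0,-25],[0,0,-15],[0,0,-6]],"gripper":[0.7,0.7,0.7,0.7,0.7]}'
python3 -m handwheel '{"rotation":[[0,0,0],[0,0,0],[0,0,0],[0,0,0],[0,0,0]],"translation":[[0,0,0],[0,0,0],[0,0,0],[0,0,0],[0,0,0]],"gripper":[0.2,0.2,0.2,0.2,0.2]}'
python3 -m handwheel '{"rotation":[[0,0,0],[0,0,0],[0,0,0],[0,0,0],[0,0,0]],"translation":[[0,0,0],[0,0,0],[0,0,0],[0,0,0],[0,0,0]],"gripper":[0.2,0.2,0.2,0.2,0.2]}'
```

```text
time_s: 9.8
ee_pos: [0.5236, 0.1417, 0.146]
orientation: [3.142, 0.002, 0.069]
force: [-0.2, -0.1, 0.3]
grip_width: 0.699
gripper_force: 0.0
time_s: 10.3
ee_pos: [0.524, 0.1427, 0.1473]
orientation: [-3.14, -0.001, 0.069]
force: [-0.3, 2.4, 1.5]
grip_width: 0.267
gripper_force: 1.2
time_s: 10.8
ee_pos: [0.5237, 0.1424, 0.1473]
orientation: [-3.141, -0.0, 0.069]
force: [-3.7, 4.5, 6.4]
grip_width: 0.255
gripper_force: 30.0
```

```bash
python3 - <<'E'
import numpy as np
t=np.radians(119.7+15*np.arange(25)); p=56*np.c_[np.cos(t),np.sin(t)]
print((np.diff(p,axis=0)/5).round(2).tolist())
E
```

```text
[[-2.33, -1.77], [-1.79, -2.31], [-1.13, -2.7], [-0.4, -2.9], [0.37, -2.9], [1.1, -2.71], [1.77, -2.33], [2.31, -1.79], [2.7, -1.13], [2.9, -0.4], [2.9, 0.37], [2.71, 1.1], [2.33, 1.77], [1.79, 2.31], [1.13, 2.7], [0.4, 2.9], [-0.37, 2.9], [-1.1, 2.71], [-1.77, 2.33], [-2.31, 1.79], [-2.7, 1.13], [-2.9, 0.4], [-2.9, -0.37], [-2.71, -1.1]]
```

```bash
python3 -m handwheel '{"rotation":[[0,0,0],[0,0,0],[0,0,0],[0,0,0],[0,0,0]],"translation":[[-2.3,-1.8,0],[-2.3,-1.8,0],[-2.3,-1.8,0],[-2.3,-1.8,0],[-2.3,-1.8,0]],"gripper":[0.2,0.2,0.2,0.2,0.2]}'
python3 -m handwheel '{"rotation":[[0,0,0],[0,0,0],[0,0,0],[0,0,0],[0,0,0]],"translation":[[-1.8,-2.3,0],[-1.8,-2.3,0],[-1.8,-2.3,0],[-1.8,-2.3,0],[-1.8,-2.3,0]],"gripper":[0.2,0.2,0.2,0.2,0.2]}'
python3 -m handwheel '{"rotation":[[0,0,0],[0,0,0],[0,0,0],[0,0,0],[0,0,0]],"translation":[[-1.1,-2.7,0],[-1.1,-2.7,0],[-1.1,-2.7,0],[-1.1,-2.7,0],[-1.1,-2.7,0]],"gripper":[0.2,0.2,0.2,0.2,0.2]}'
```

```text
time_s: 11.3
ee_pos: [0.5128, 0.1328, 0.1473]
orientation: [3.141, -0.002, 0.069]
force: [0.4, 0.0, 5.1]
grip_width: 0.256
gripper_force: 30.0
time_s: 11.8
ee_pos: [0.5047, 0.1207, 0.1473]
orientation: [3.14, -0.004, 0.069]
force: [7.4, -2.3, 3.2]
grip_width: 0.255
gripper_force: 30.0
time_s: 12.3
ee_pos: [0.5, 0.1072, 0.1474]
orientation: [3.14, -0.006, 0.068]
force: [11.1, -1.2, 0.1]
grip_width: 0.258
gripper_force: 30.0
```

```bash
python3 -m handwheel '{"rotation":[[0,0,0],[0,0,0],[0,0,0],[0,0,0],[0,0,0]],"translation":[[0.4,-3.2,0],[0.4,-3.2,0],[0.4,-3.2,0],[0.4,-3.2,0],[0.4,-3.2,0]],"gripper":[0.2,0.2,0.2,0.2,0.2]}'
python3 -m handwheel '{"rotation":[[0,0,0],[0,0,0],[0,0,0],[0,0,0],[0,0,0]],"translation":[[0.5,-2.9,0],[0.5,-2.9,0],[0.5,-2.9,0],[0.5,-2.9,0],[0.5,-2.9,0]],"gripper":[0.2,0.2,0.2,0.2,0.2]}'
python3 -m handwheel '{"rotation":[[0,0,0],[0,0,0],[0,0,0],[0,0,0],[0,0,0]],"translation":[[1.3,-2.6,0],[1.3,-2.6,0],[1.3,-2.6,0],[1.3,-2.6,0],[1.3,-2.6,0]],"gripper":[0.2,0.2,0.2,0.2,0.2]}'
python3 -m handwheel '{"rotation":[[0,0,0],[0,0,0],[0,0,0],[0,0,0],[0,0,0]],"translation":[[1.9,-2.2,0],[1.9,-2.2,0],[1.9,-2.2,0],[1.9,-2.2,0],[1.9,-2.2,0]],"gripper":[0.2,0.2,0.2,0.2,0.2]}'
```

```text
time_s: 12.8
ee_pos: [0.4995, 0.092, 0.1472]
orientation: [-3.141, 0.001, 0.069]
force: [-2.8, 1.8, 10.9]
grip_width: 0.255
gripper_force: 30.0
time_s: 13.3
ee_pos: [0.5025, 0.0774, 0.1472]
orientation: [-3.141, -0.001, 0.069]
force: [2.0, 1.6, 6.8]
grip_width: 0.258
gripper_force: 30.0
time_s: 13.8
ee_pos: [0.5092, 0.0643, 0.1472]
orientation: [-3.141, -0.001, 0.069]
force: [2.6, 2.7, 7.3]
grip_width: 0.257
gripper_force: 30.0
time_s: 14.3
ee_pos: [0.5189, 0.0536, 0.1473]
orientation: [-3.141, -0.002, 0.069]
force: [3.9, 5.1, 6.2]
grip_width: 0.254
gripper_force: 30.0
```

```bash
cat > fit.py <<'E'
import numpy as np
from scipy.optimize import least_squares
D=np.array(eval(open("d.txt").read()))
P=D[:,:2]; s=least_squares(lambda h:np.hypot(*(P-h[:2]).T)-h[2],[551,95,56]); h=s.x
s2=least_squares(lambda h:np.hypot(*(P-h[:2]).T)-56,[551,95]); print(h.round(2),s2.x.round(2),s.fun.round(1)); h=s2.x
E
cat > d.txt <<'E'
[[523.7,142.4,-3.7,4.5],[512.8,132.8,.4,0],[504.7,120.7,7.4,-2.3],[500,107.2,11.1,-1.2],[499.5,92,-2.8,1.8],[502.5,77.4,2,1.6],[509.2,64.3,2.6,2.7],[518.9,53.6,3.9,5.1]]
E
cat > e.py <<'E'
from fit import *
t=np.arctan2(*(P-h)[:,::-1].T)
for q,f in zip(t,D[:,2:4]): print(round(np.degrees(q)%360,1),"rad %.1f tan %.1f"%(f@[np.cos(q),np.sin(q)],f@[-np.sin(q),np.cos(q)]))
E
python3 e.py
python3 - <<'E'
from fit import *
a=np.degrees(np.arctan2(*(P[-1]-h)[::-1]))
t=np.radians(a+15*np.arange(20)); p=h+56*np.c_[np.cos(t),np.sin(t)]
print((np.diff(p,axis=0)/5).round(1).tolist())
E
```

```text
[554.88  96.26  55.74] [555.18  96.25] [-0.1 -0.   0.1  0.2 -0.2 -0.1  0.   0.1]
124.3 rad 5.8 tan 0.5
139.2 rad -0.3 tan -0.3
154.2 rad -7.7 tan -1.2
168.8 rad -11.1 tan -1.0
184.4 rad 2.7 tan -2.0
199.7 rad -2.4 tan -0.8
214.8 rad -3.7 tan -0.7
229.6 rad -6.4 tan -0.3
[554.88  96.26  55.74] [555.18  96.25] [-0.1 -0.   0.1  0.2 -0.2 -0.1  0.   0.1]
[[2.5, -1.6], [2.8, -0.9], [2.9, -0.1], [2.9, 0.6], [2.6, 1.3], [2.2, 2.0], [1.6, 2.5], [0.9, 2.8], [0.1, 2.9], [-0.6, 2.9], [-1.3, 2.6], [-2.0, 2.2], [-2.5, 1.6], [-2.8, 0.9], [-2.9, 0.1], [-2.9, -0.6], [-2.6, -1.3], [-2.2, -2.0], [-1.6, -2.5]]
```

```bash
python3 -m handwheel '{"rotation":[[0,0,0],[0,0,0],[0,0,0],[0,0,0],[0,0,0]],"translation":[[2.7,-1.4,0],[2.7,-1.4,0],[2.7,-1.4,0],[2.7,-1.4,0],[2.7,-1.4,0]],"gripper":[0.2,0.2,0.2,0.2,0.2]}'
python3 -m handwheel '{"rotation":[[0,0,0],[0,0,0],[0,0,0],[0,0,0],[0,0,0]],"translation":[[2.8,-0.9,0],[2.8,-0.9,0],[2.8,-0.9,0],[2.8,-0.9,0],[2.8,-0.9,0]],"gripper":[0.2,0.2,0.2,0.2,0.2]}'
python3 -m handwheel '{"rotation":[[0,0,0],[0,0,0],[0,0,0],[0,0,0],[0,0,0]],"translation":[[2.9,-0.1,0],[2.9,-0.1,0],[2.9,-0.1,0],[2.9,-0.1,0],[2.9,-0.1,0]],"gripper":[0.2,0.2,0.2,0.2,0.2]}'
python3 -m handwheel '{"rotation":[[0,0,0],[0,0,0],[0,0,0],[0,0,0],[0,0,0]],"translation":[[2.9,0.6,0],[2.9,0.6,0],[2.9,0.6,0],[2.9,0.6,0],[2.9,0.6,0]],"gripper":[0.2,0.2,0.2,0.2,0.2]}'
python3 -m handwheel '{"rotation":[[0,0,0],[0,0,0],[0,0,0],[0,0,0],[0,0,0]],"translation":[[2.6,1.3,0],[2.6,1.3,0],[2.6,1.3,0],[2.6,1.3,0],[2.6,1.3,0]],"gripper":[0.2,0.2,0.2,0.2,0.2]}'
```

```text
time_s: 14.8
ee_pos: [0.5317, 0.0456, 0.1472]
orientation: [3.14, 0.001, 0.069]
force: [-2.6, -2.2, 9.0]
grip_width: 0.256
gripper_force: 30.0
time_s: 15.3
ee_pos: [0.5459, 0.0412, 0.1472]
orientation: [3.14, 0.0, 0.069]
force: [-0.4, -0.2, 8.7]
grip_width: 0.254
gripper_force: 30.0
time_s: 15.8
ee_pos: [0.5605, 0.0406, 0.1472]
orientation: [3.14, -0.0, 0.069]
force: [0.3, -1.7, 7.2]
grip_width: 0.256
gripper_force: 30.0
time_s: 16.3
ee_pos: [0.575, 0.0439, 0.1472]
orientation: [3.141, -0.0, 0.069]
force: [-0.9, 1.0, 7.9]
grip_width: 0.255
gripper_force: 30.0
time_s: 16.8
ee_pos: [0.5879, 0.0507, 0.1472]
orientation: [3.141, 0.0, 0.069]
force: [-2.4, -0.2, 9.3]
grip_width: 0.259
gripper_force: 30.0
```

```bash
python3 -m handwheel '{"rotation":[[0,0,0],[0,0,0],[0,0,0],[0,0,0],[0,0,0]],"translation":[[2.2,2.0,0],[2.2,2.0,0],[2.2,2.0,0],[2.2,2.0,0],[2.2,2.0,0]],"gripper":[0.2,0.2,0.2,0.2,0.2]}'
python3 -m handwheel '{"rotation":[[0,0,0],[0,0,0],[0,0,0],[0,0,0],[0,0,0]],"translation":[[1.6,2.5,0],[1.6,2.5,0],[1.6,2.5,0],[1.6,2.5,0],[1.6,2.5,0]],"gripper":[0.2,0.2,0.2,0.2,0.2]}'
python3 -m handwheel '{"rotation":[[0,0,0],[0,0,0],[0,0,0],[0,0,0],[0,0,0]],"translation":[[0.9,2.8,0],[0.9,2.8,0],[0.9,2.8,0],[0.9,2.8,0],[0.9,2.8,0]],"gripper":[0.2,0.2,0.2,0.2,0.2]}'
python3 -m handwheel '{"rotation":[[0,0,0],[0,0,0],[0,0,0],[0,0,0],[0,0,0]],"translation":[[0.1,2.9,0],[0.1,2.9,0],[0.1,2.9,0],[0.1,2.9,0],[0.1,2.9,0]],"gripper":[0.2,0.2,0.2,0.2,0.2]}'
python3 -m handwheel '{"rotation":[[0,0,0],[0,0,0],[0,0,0],[0,0,0],[0,0,0]],"translation":[[-0.6,2.9,0],[-0.6,2.9,0],[-0.6,2.9,0],[-0.6,2.9,0],[-0.6,2.9,0]],"gripper":[0.2,0.2,0.2,0.2,0.2]}'
```

```text
time_s: 17.3
ee_pos: [0.5982, 0.0601, 0.1472]
orientation: [3.14, 0.002, 0.069]
force: [-6.7, -3.1, 10.4]
grip_width: 0.257
gripper_force: 30.0
time_s: 17.8
ee_pos: [0.6061, 0.0725, 0.1472]
orientation: [3.14, 0.002, 0.069]
force: [-6.3, -3.1, 10.4]
grip_width: 0.257
gripper_force: 30.0
time_s: 18.3
ee_pos: [0.6107, 0.087, 0.1472]
orientation: [3.141, 0.002, 0.069]
force: [-5.3, -1.1, 10.1]
grip_width: 0.256
gripper_force: 30.0
time_s: 18.8
ee_pos: [0.6112, 0.1017, 0.1472]
orientation: [3.141, 0.002, 0.069]
force: [-4.4, -1.9, 9.3]
grip_width: 0.257
gripper_force: 30.0
time_s: 19.3
ee_pos: [0.608, 0.1159, 0.1472]
orientation: [3.141, 0.002, 0.069]
force: [-6.7, -2.7, 10.2]
grip_width: 0.254
gripper_force: 30.0
```

```bash
cat > d.txt <<'E'
[[523.7,142.4,-3.7,4.5],[512.8,132.8,.4,0],[504.7,120.7,7.4,-2.3],[500,107.2,11.1,-1.2],[499.5,92,-2.8,1.8],[502.5,77.4,2,1.6],[509.2,64.3,2.6,2.7],[518.9,53.6,3.9,5.1],
[531.7,45.6,-2.6,-2.2],[545.9,41.2,-.4,-.2],[560.5,40.6,.3,-1.7],[575,43.9,-.9,1],[587.9,50.7,-2.4,-.2],[598.2,60.1,-6.7,-3.1],[606.1,72.5,-6.3,-3.1],[610.7,87,-5.3,-1.1],[611.2,101.7,-4.4,-1.9],[608,115.9,-6.7,-2.7]]
E
python3 e.py
```

```text
[555.34  96.38  56.1 ] [555.31  96.31] [-0.3 -0.1  0.1  0.3 -0.1  0.   0.1  0.1 -0.1 -0.1 -0.1 -0.1 -0.   0.1
  0.   0.1  0.   0.1]
124.4 rad 5.8 tan 0.5
139.4 rad -0.3 tan -0.3
154.3 rad -7.7 tan -1.1
168.9 rad -11.1 tan -1.0
184.4 rad 2.7 tan -2.0
199.7 rad -2.4 tan -0.8
214.8 rad -3.7 tan -0.7
229.5 rad -6.4 tan -0.3
245.0 rad 3.1 tan -1.4
260.3 rad 0.3 tan -0.4
275.3 rad 1.7 tan 0.1
290.6 rad -1.3 tan -0.5
305.5 rad -1.2 tan -2.1
319.8 rad -3.1 tan -6.7
334.9 rad -4.4 tan -5.5
350.5 rad -5.0 tan -2.0
5.5 rad -4.6 tan -1.5
20.4 rad -7.2 tan -0.2
```

```bash
python3 - <<'E'
import numpy as np
t=np.radians([22,5]+list(range(0,-66,-5))); p=56*np.c_[np.cos(t),np.sin(t)]
print([x.tolist() for x in np.c_[np.degrees(t[1:]).round(),(np.diff(p,axis=0)/5).round(2)]])
E
```

```text
[[5.0, 0.77, -3.22], [0.0, 0.04, -0.98], [-5.0, -0.04, -0.98], [-10.0, -0.13, -0.97], [-15.0, -0.21, -0.95], [-20.0, -0.29, -0.93], [-25.0, -0.37, -0.9], [-30.0, -0.45, -0.87], [-35.0, -0.52, -0.82], [-40.0, -0.59, -0.78], [-45.0, -0.66, -0.72], [-50.0, -0.72, -0.66], [-55.0, -0.78, -0.59], [-60.0, -0.82, -0.52], [-65.0, -0.87, -0.45]]
```

```bash
python3 -m handwheel '{"rotation":[[0,0,0],[0,0,0],[0,0,0],[0,0,0],[0,0,0]],"translation":[[0.5,-3.3,0],[0.5,-3.3,0],[0.5,-3.3,0],[0.5,-3.3,0],[0.5,-3.3,0]],"gripper":[0.2,0.2,0.2,0.2,0.2]}'
python3 -m handwheel '{"rotation":[[0,0,0],[0,0,0],[0,0,0],[0,0,0],[0,0,0]],"translation":[[0,-1,0],[0,-1,0],[0,-1,0],[0,-1,0],[0,-1,0]],"gripper":[0.2,0.2,0.2,0.2,0.2]}'
python3 -m handwheel '{"rotation":[[0,0,0],[0,0,0],[0,0,0],[0,0,0],[0,0,0]],"translation":[[-0.05,-1,0],[-0.05,-1,0],[-0.05,-1,0],[-0.05,-1,0],[-0.05,-1,0]],"gripper":[0.2,0.2,0.2,0.2,0.2]}'
python3 -m handwheel '{"rotation":[[0,0,0],[0,0,0],[0,0,0],[0,0,0],[0,0,0]],"translation":[[-0.15,-0.95,0],[-0.15,-0.95,0],[-0.15,-0.95,0],[-0.15,-0.95,0],[-0.15,-0.95,0]],"gripper":[0.2,0.2,0.2,0.2,0.2]}'
python3 -m handwheel '{"rotation":[[0,0,0],[0,0,0],[0,0,0],[0,0,0],[0,0,0]],"translation":[[-0.2,-0.95,0],[-0.2,-0.95,0],[-0.2,-0.95,0],[-0.2,-0.95,0],[-0.2,-0.95,0]],"gripper":[0.2,0.2,0.2,0.2,0.2]}'
python3 -m handwheel '{"rotation":[[0,0,0],[0,0,0],[0,0,0],[0,0,0],[0,0,0]],"translation":[[-0.3,-0.95,0],[-0.3,-0.95,0],[-0.3,-0.95,0],[-0.3,-0.95,0],[-0.3,-0.95,0]],"gripper":[0.2,0.2,0.2,0.2,0.2]}'
python3 -m handwheel '{"rotation":[[0,0,0],[0,0,0],[0,0,0],[0,0,0],[0,0,0]],"translation":[[-0.4,-0.9,0],[-0.4,-0.9,0],[-0.4,-0.9,0],[-0.4,-0.9,0],[-0.4,-0.9,0]],"gripper":[0.2,0.2,0.2,0.2,0.2]}'
```

```text
time_s: 19.8
ee_pos: [0.6113, 0.0997, 0.1473]
orientation: [-3.142, 0.0, 0.069]
force: [-2.6, 1.7, 8.8]
grip_width: 0.257
gripper_force: 30.0
time_s: 20.3
ee_pos: [0.6113, 0.0948, 0.1472]
orientation: [3.142, -0.0, 0.069]
force: [-0.2, 1.4, 8.1]
grip_width: 0.254
gripper_force: 30.0
time_s: 20.8
ee_pos: [0.611, 0.0899, 0.1473]
orientation: [-3.141, 0.0, 0.069]
force: [-1.0, 2.1, 8.3]
grip_width: 0.256
gripper_force: 30.0
time_s: 21.3
ee_pos: [0.6103, 0.0856, 0.1473]
orientation: [-3.141, -0.0, 0.069]
force: [-0.7, 4.0, 7.2]
grip_width: 0.259
gripper_force: 30.0
time_s: 21.8
ee_pos: [0.6093, 0.0812, 0.1473]
orientation: [-3.14, -0.0, 0.069]
force: [-0.5, 5.6, 6.7]
grip_width: 0.259
gripper_force: 30.0
time_s: 22.3
ee_pos: [0.6078, 0.0767, 0.1472]
orientation: [-3.14, -0.001, 0.069]
force: [-1.2, 6.5, 6.7]
grip_width: 0.26
gripper_force: 30.0
time_s: 22.8
ee_pos: [0.6059, 0.0723, 0.1473]
orientation: [-3.139, -0.001, 0.069]
force: [0.7, 8.0, 7.8]
grip_width: 0.256
gripper_force: 30.0
```

```bash
python3 -m handwheel '{"rotation":[[0,0,0],[0,0,0],[0,0,0],[0,0,0],[0,0,0]],"translation":[[-0.45,-0.85,0],[-0.45,-0.85,0],[-0.45,-0.85,0],[-0.45,-0.85,0],[-0.45,-0.85,0]],"gripper":[0.2,0.2,0.2,0.2,0.2]}'
python3 -m handwheel '{"rotation":[[0,0,0],[0,0,0],[0,0,0],[0,0,0],[0,0,0]],"translation":[[-0.5,-0.8,0],[-0.5,-0.8,0],[-0.5,-0.8,0],[-0.5,-0.8,0],[-0.5,-0.8,0]],"gripper":[0.2,0.2,0.2,0.2,0.2]}'
python3 -m handwheel '{"rotation":[[0,0,0],[0,0,0],[0,0,0],[0,0,0],[0,0,0]],"translation":[[-0.6,-0.8,0],[-0.6,-0.8,0],[-0.6,-0.8,0],[-0.6,-0.8,0],[-0.6,-0.8,0]],"gripper":[0.2,0.2,0.2,0.2,0.2]}'
python3 -m handwheel '{"rotation":[[0,0,0],[0,0,0],[0,0,0],[0,0,0],[0,0,0]],"translation":[[-0.65,-0.7,0],[-0.65,-0.7,0],[-0.65,-0.7,0],[-0.65,-0.7,0],[-0.65,-0.7,0]],"gripper":[0.2,0.2,0.2,0.2,0.2]}'
python3 -m handwheel '{"rotation":[[0,0,0],[0,0,0],[0,0,0],[0,0,0],[0,0,0]],"translation":[[-0.7,-0.65,0],[-0.7,-0.65,0],[-0.7,-0.65,0],[-0.7,-0.65,0],[-0.7,-0.65,0]],"gripper":[0.2,0.2,0.2,0.2,0.2]}'
python3 -m handwheel '{"rotation":[[0,0,0],[0,0,0],[0,0,0],[0,0,0],[0,0,0]],"translation":[[-0.8,-0.6,0],[-0.8,-0.6,0],[-0.8,-0.6,0],[-0.8,-0.6,0],[-0.8,-0.6,0]],"gripper":[0.2,0.2,0.2,0.2,0.2]}'
python3 -m handwheel '{"rotation":[[0,0,0],[0,0,0],[0,0,0],[0,0,0],[0,0,0]],"translation":[[-0.8,-0.5,0],[-0.8,-0.5,0],[-0.8,-0.5,0],[-0.8,-0.5,0],[-0.8,-0.5,0]],"gripper":[0.2,0.2,0.2,0.2,0.2]}'
```

```text
time_s: 23.3
ee_pos: [0.6037, 0.068, 0.1473]
orientation: [-3.139, -0.001, 0.069]
force: [0.0, 6.9, 8.4]
grip_width: 0.255
gripper_force: 30.0
time_s: 23.8
ee_pos: [0.6012, 0.064, 0.1473]
orientation: [-3.139, -0.001, 0.069]
force: [0.5, 6.8, 7.8]
grip_width: 0.254
gripper_force: 30.0
time_s: 24.3
ee_pos: [0.598, 0.0599, 0.1473]
orientation: [-3.14, -0.001, 0.069]
force: [-0.6, 6.8, 8.1]
grip_width: 0.258
gripper_force: 30.0
time_s: 24.8
ee_pos: [0.5947, 0.0563, 0.1473]
orientation: [-3.14, -0.0, 0.069]
force: [0.1, 5.4, 8.1]
grip_width: 0.256
gripper_force: 30.0
time_s: 25.3
ee_pos: [0.591, 0.053, 0.1473]
orientation: [-3.14, 0.0, 0.069]
force: [-2.2, 6.4, 9.6]
grip_width: 0.256
gripper_force: 30.0
time_s: 25.8
ee_pos: [0.5869, 0.0499, 0.1472]
orientation: [-3.14, 0.001, 0.069]
force: [-2.8, 4.7, 10.1]
grip_width: 0.254
gripper_force: 30.0
time_s: 26.3
ee_pos: [0.5829, 0.0474, 0.1472]
orientation: [-3.14, 0.0, 0.069]
force: [-2.3, 5.2, 9.5]
grip_width: 0.256
gripper_force: 30.0
```

```bash
python3 -m handwheel '{"rotation":[[0,0,0],[0,0,0],[0,0,0],[0,0,0],[0,0,0]],"translation":[[-1.7,-0.7,0],[-1.7,-0.7,0],[-1.7,-0.7,0],[-1,-0.4,0],[0,0,0]],"gripper":[0.2,0.2,0.2,0.2,0.2]}'
python3 -m handwheel '{"rotation":[[0,0,0],[0,0,0],[0,0,0],[0,0,0],[0,0,0]],"translation":[[1,0.4,0],[1,0.4,0],[1,0.4,0],[1,0.4,0],[1,0.4,0]],"gripper":[0.2,0.2,0.2,0.2,0.2]}'
python3 -m handwheel '{"rotation":[[0,0,0],[0,0,0],[0,0,0],[0,0,0],[0,0,0]],"translation":[[0.9,0.4,0],[0.9,0.4,0],[0.9,0.4,0],[0.9,0.4,0],[0.9,0.4,0]],"gripper":[0.2,0.2,0.2,0.2,0.2]}'
python3 -m handwheel '{"rotation":[[0,0,0],[0,0,0],[0,0,0],[0,0,0],[0,0,0]],"translation":[[0.85,0.5,0],[0.85,0.5,0],[0.85,0.5,0],[0.85,0.5,0],[0.85,0.5,0]],"gripper":[0.2,0.2,0.2,0.2,0.2]}'
python3 -m handwheel '{"rotation":[[0,0,0],[0,0,0],[0,0,0],[0,0,0],[0,0,0]],"translation":[[0.8,0.6,0],[0.8,0.6,0],[0.8,0.6,0],[0.8,0.6,0],[0.8,0.6,0]],"gripper":[0.2,0.2,0.2,0.2,0.2]}'
python3 -m handwheel '{"rotation":[[0,0,0],[0,0,0],[0,0,0],[0,0,0],[0,0,0]],"translation":[[0.7,0.65,0],[0.7,0.65,0],[0.7,0.65,0],[0.7,0.65,0],[0.7,0.65,0]],"gripper":[0.2,0.2,0.2,0.2,0.2]}'
python3 -m handwheel '{"rotation":[[0,0,0],[0,0,0],[0,0,0],[0,0,0],[0,0,0]],"translation":[[0.65,0.7,0],[0.65,0.7,0],[0.65,0.7,0],[0.65,0.7,0],[0.65,0.7,0]],"gripper":[0.2,0.2,0.2,0.2,0.2]}'
python3 -m handwheel '{"rotation":[[0,0,0],[0,0,0],[0,0,0],[0,0,0],[0,0,0]],"translation":[[0.6,0.8,0],[0.6,0.8,0],[0.6,0.8,0],[0.6,0.8,0],[0.6,0.8,0]],"gripper":[0.2,0.2,0.2,0.2,0.2]}'
```

```text
time_s: 26.8
ee_pos: [0.5769, 0.0445, 0.1472]
orientation: [-3.141, 0.0, 0.069]
force: [-0.6, 3.2, 9.0]
grip_width: 0.26
gripper_force: 30.0
time_s: 27.3
ee_pos: [0.5817, 0.0468, 0.1472]
orientation: [-3.14, 0.001, 0.069]
force: [-3.2, 3.4, 10.3]
grip_width: 0.254
gripper_force: 30.0
time_s: 27.8
ee_pos: [0.5859, 0.0491, 0.1472]
orientation: [-3.14, 0.002, 0.069]
force: [-4.6, 7.3, 10.5]
grip_width: 0.255
gripper_force: 30.0
time_s: 28.3
ee_pos: [0.5896, 0.0517, 0.1472]
orientation: [-3.14, 0.003, 0.069]
force: [-8.0, 6.3, 11.3]
grip_width: 0.257
gripper_force: 30.0
time_s: 28.8
ee_pos: [0.5931, 0.0546, 0.1472]
orientation: [-3.14, 0.005, 0.069]
force: [-9.9, 4.1, 13.6]
grip_width: 0.259
gripper_force: 30.0
time_s: 29.3
ee_pos: [0.5963, 0.0576, 0.1472]
orientation: [-3.14, 0.006, 0.069]
force: [-12.2, 3.0, 13.6]
grip_width: 0.257
gripper_force: 30.0
time_s: 29.8
ee_pos: [0.5993, 0.061, 0.1471]
orientation: [-3.14, 0.007, 0.069]
force: [-13.9, 2.3, 14.5]
grip_width: 0.259
gripper_force: 30.0
time_s: 30.3
ee_pos: [0.6021, 0.0648, 0.1471]
orientation: [-3.141, 0.007, 0.069]
force: [-13.9, 2.0, 15.2]
grip_width: 0.254
gripper_force: 30.0
```

```bash
python3 -m handwheel '{"rotation":[[0,0,0],[0,0,0],[0,0,0],[0,0,0],[0,0,0]],"translation":[[0.5,0.8,0],[0.5,0.8,0],[0.5,0.8,0],[0.5,0.8,0],[0.5,0.8,0]],"gripper":[0.2,0.2,0.2,0.2,0.2]}'
python3 -m handwheel '{"rotation":[[0,0,0],[0,0,0],[0,0,0],[0,0,0],[0,0,0]],"translation":[[0.45,0.85,0],[0.45,0.85,0],[0.45,0.85,0],[0.45,0.85,0],[0.45,0.85,0]],"gripper":[0.2,0.2,0.2,0.2,0.2]}'
python3 -m handwheel '{"rotation":[[0,0,0],[0,0,0],[0,0,0],[0,0,0],[0,0,0]],"translation":[[0.4,0.9,0],[0.4,0.9,0],[0.4,0.9,0],[0.4,0.9,0],[0.4,0.9,0]],"gripper":[0.2,0.2,0.2,0.2,0.2]}'
python3 -m handwheel '{"rotation":[[0,0,0],[0,0,0],[0,0,0],[0,0,0],[0,0,0]],"translation":[[0.3,0.95,0],[0.3,0.95,0],[0.3,0.95,0],[0.3,0.95,0],[0.3,0.95,0]],"gripper":[0.2,0.2,0.2,0.2,0.2]}'
python3 -m handwheel '{"rotation":[[0,0,0],[0,0,0],[0,0,0],[0,0,0],[0,0,0]],"translation":[[0.2,0.95,0],[0.2,0.95,0],[0.2,0.95,0],[0.2,0.95,0],[0.2,0.95,0]],"gripper":[0.2,0.2,0.2,0.2,0.2]}'
python3 -m handwheel '{"rotation":[[0,0,0],[0,0,0],[0,0,0],[0,0,0],[0,0,0]],"translation":[[0.15,0.95,0],[0.15,0.95,0],[0.15,0.95,0],[0.15,0.95,0],[0.15,0.95,0]],"gripper":[0.2,0.2,0.2,0.2,0.2]}'
```

```text
time_s: 30.8
ee_pos: [0.6045, 0.0687, 0.1471]
orientation: [-3.141, 0.007, 0.069]
force: [-14.9, 0.7, 14.9]
grip_width: 0.251
gripper_force: 30.0
time_s: 31.3
ee_pos: [0.6067, 0.0729, 0.1471]
orientation: [-3.141, 0.008, 0.069]
force: [-16.3, 0.3, 15.6]
grip_width: 0.256
gripper_force: 30.0
time_s: 31.8
ee_pos: [0.6085, 0.0775, 0.1471]
orientation: [-3.141, 0.008, 0.069]
force: [-16.1, 0.9, 15.3]
grip_width: 0.257
gripper_force: 30.0
time_s: 32.3
ee_pos: [0.61, 0.0822, 0.1471]
orientation: [-3.141, 0.008, 0.069]
force: [-16.9, 0.4, 14.9]
grip_width: 0.257
gripper_force: 30.0
time_s: 32.8
ee_pos: [0.611, 0.0869, 0.1471]
orientation: [-3.141, 0.008, 0.069]
force: [-15.6, -0.3, 15.3]
grip_width: 0.256
gripper_force: 30.0
time_s: 33.3
ee_pos: [0.6117, 0.0917, 0.1471]
orientation: [-3.141, 0.008, 0.069]
force: [-17.2, 0.2, 17.0]
grip_width: 0.254
gripper_force: 30.0
```

```bash
cat > d2.txt <<'E'
[[611.3,99.7,-2.6,1.7],[611.3,94.8,-.2,1.4],[611,89.9,-1,2.1],[610.3,85.6,-.7,4],[609.3,81.2,-.5,5.6],[607.8,76.7,-1.2,6.5],[605.9,72.3,.7,8],[603.7,68,0,6.9],[601.2,64,.5,6.8],[598,59.9,-.6,6.8],[594.7,56.3,.1,5.4],[591,53,-2.2,6.4],[586.9,49.9,-2.8,4.7],[582.9,47.4,-2.3,5.2],[576.9,44.5,-.6,3.2],
[581.7,46.8,-3.2,3.4],[585.9,49.1,-4.6,7.3],[589.6,51.7,-8,6.3],[593.1,54.6,-9.9,4.1],[596.3,57.6,-12.2,3],[599.3,61,-13.9,2.3],[602.1,64.8,-13.9,2],[604.5,68.7,-14.9,.7],[606.7,72.9,-16.3,.3],[608.5,77.5,-16.1,.9],[610,82.2,-16.9,.4],[611,86.9,-15.6,-.3],[611.7,91.7,-17.2,.2]]
E
python3 - <<'E'
import fit; from fit import *
E2=np.array(eval(open("d2.txt").read())); h0=h
A=np.r_[D,E2]; 
# radius grows with outward pull: r=56+c*frad
def res(x):
    v=A[:,:2]-x[:2]; r=np.hypot(*v.T); fr=(A[:,2:]*v).sum(1)/r
    return r-x[3]+x[2]*fr
s=least_squares(res,[555,96,.05,56]); print(s.x.round(3),s.fun.round(2))
h=s.x[:2]; v=E2[:,:2]-h; q=np.unwrap(np.arctan2(v[:,1],v[:,0])); f=E2[:,2:]
ft=-f[:,0]*np.sin(q)+f[:,1]*np.cos(q); fr=f[:,0]*np.cos(q)+f[:,1]*np.sin(q)
for a,b,c in zip(np.degrees(q),ft,fr): print(round(a,1),round(b,1),round(c,1))
E
```

```text
[555.34  96.38  56.1 ] [555.31  96.31] [-0.3 -0.1  0.1  0.3 -0.1  0.   0.1  0.1 -0.1 -0.1 -0.1 -0.1 -0.   0.1
  0.   0.1  0.   0.1]
[5.55305e+02 9.63340e+01 3.10000e-02 5.60070e+01] [ 0.04 -0.01 -0.08  0.02  0.05  0.02  0.02 -0.06  0.04 -0.07  0.02 -0.03
  0.03  0.05 -0.03  0.01  0.01 -0.02  0.01  0.    0.02 -0.02  0.01 -0.06
 -0.08 -0.03  0.03 -0.03  0.04 -0.06 -0.01 -0.    0.05 -0.02  0.01 -0.02
  0.    0.06  0.04  0.03  0.01  0.02 -0.05 -0.02  0.01  0.05]
3.4 1.9 -2.5
-1.6 1.4 -0.2
-6.6 2.0 -1.2
-11.0 3.8 -1.5
-15.7 5.3 -2.0
-20.5 5.7 -3.4
-25.4 7.5 -2.8
-30.3 6.0 -3.5
-35.2 5.8 -3.5
-40.5 4.8 -4.9
-45.5 3.9 -3.8
-50.5 2.4 -6.3
-55.8 0.3 -5.5
-60.6 0.6 -5.7
-67.4 0.7 -3.2
-61.9 -1.2 -4.5
-57.1 0.1 -8.6
-52.5 -2.5 -9.9
-47.8 -4.6 -9.7
-43.4 -6.2 -10.9
-38.8 -6.9 -12.3
-34.0 -6.1 -12.6
-29.3 -6.7 -13.3
-24.5 -6.5 -15.0
-19.5 -4.5 -15.5
-14.5 -3.8 -16.5
-9.6 -2.9 -15.3
-4.7 -1.2 -17.2
```

```bash
python3 - <<'E'
import numpy as np
from scipy.optimize import least_squares
E2=np.array(eval(open("d2.txt").read()));v=E2[:,:2]-[555.305,96.334]; q=np.arctan2(v[:,1],v[:,0]); f=E2[:,2:]
ft=-f[:,0]*np.sin(q)+f[:,1]*np.cos(q);d=np.degrees(q); s=np.where(np.arange(len(d))<15,-1,1)
def m(x):
    u=np.clip((d-x[0])/x[3],-1,1); h=3.5*.5*(1+np.cos(np.pi*u)); dh=-3.5*.5*np.pi/x[3]*np.sin(np.pi*u)*180/np.pi/80
    N=x[1]*np.clip(h-.5,0,9); return -s*x[2]-80/56*N*(s*.4-0+dh*x[4])
r=least_squares(lambda x:m(x)-ft,[-30,2.5,.7,25,1],loss="soft_l1"); print(r.x, r.cost); C=np.linalg.inv(r.jac.T@r.jac); print(np.sqrt(np.diag(C))*.6)
r=least_squares(lambda x:m([x[0],x[1],.7,25,1])-ft,[-30,2.5]);print(r.x,r.cost)
for S in(-1,1):
    k=s==S; w=np.clip(abs(ft[k])-.9,0,9); print(S,(w*d[k]).sum()/w.sum())
E
```

```text
[-29.96942775   3.40507089   0.98606935  36.3574521    0.76465181] 3.3724968507002178
[0.58330679 0.21906941 0.29749366 1.91772136 0.2185704 ]
[-30.93499566   3.91456205] 34.4347577644596
-1 -26.958552727106802
1 -32.11297807111071
```

```bash
python3 -m handwheel '{"rotation":[[0,0,0],[0,0,0],[0,0,0],[0,0,0],[0,0,0]],"translation":[[-1,-2.5,0],[-1,-2.5,0],[-1.5,-2.5,0],[-1.5,-2.5,0],[-1.5,-2.5,0]],"gripper":[0.2,0.2,0.2,0.2,0.2]}'
python3 -m handwheel '{"rotation":[[0,0,0],[0,0,0],[0,0,0],[0,0,0],[0,0,0]],"translation":[[-1,-2,0],[-1,-2,0],[-1,-2,0],[-0.5,-1.5,0],[0,0,0]],"gripper":[0.2,0.2,0.2,0.2,0.2]}'
python3 -m handwheel '{"rotation":[[0,0,0],[0,0,0],[0,0,0],[0,0,0],[0,0,0]],"translation":[[0,0,0],[0,0,0],[0,0,0],[0,0,0],[0,0,0]],"gripper":[0.2,0.2,0.2,0.2,0.2]}'
```

```text
time_s: 33.8
ee_pos: [0.6086, 0.0795, 0.1473]
orientation: [-3.14, -0.002, 0.069]
force: [5.0, 4.5, 5.3]
grip_width: 0.258
gripper_force: 30.0
time_s: 34.3
ee_pos: [0.6054, 0.0715, 0.1473]
orientation: [-3.141, -0.002, 0.069]
force: [1.9, 0.7, 5.2]
grip_width: 0.255
gripper_force: 30.0
time_s: 34.8
ee_pos: [0.6054, 0.0714, 0.1473]
orientation: [3.142, -0.002, 0.069]
force: [2.4, 2.0, 6.7]
grip_width: 0.255
gripper_force: 30.0
```

```bash
python3 -m handwheel '{"rotation":[[0,0,0],[0,0,0],[0,0,0],[0,0,0],[0,0,0]],"translation":[[-0.6,-1,0],[-0.6,-1,0],[-0.5,-1,0],[-0.3,-0.6,0],[0,0,0]],"gripper":[0.2,0.2,0.2,0.2,0.2]}'
python3 -m handwheel '{"rotation":[[0,0,0],[0,0,0],[0,0,0],[0,0,0],[0,0,0]],"translation":[[0,0,0],[0,0,0],[0,0,0],[0,0,0],[0,0,0]],"gripper":[0.2,0.2,0.2,0.2,0.2]}'
```

```text
time_s: 35.3
ee_pos: [0.6036, 0.0681, 0.1473]
orientation: [-3.141, -0.003, 0.069]
force: [4.3, 2.4, 4.6]
grip_width: 0.258
gripper_force: 30.0
time_s: 35.8
ee_pos: [0.6036, 0.068, 0.1473]
orientation: [-3.141, -0.003, 0.069]
force: [3.4, 2.0, 5.0]
grip_width: 0.256
gripper_force: 30.0
```

```bash
python3 -m handwheel '{"rotation":[[0,0,0],[0,0,0],[0,0,0],[0,0,0],[0,0,0]],"translation":[[0.5,0.4,0],[0.5,0.4,0],[0,0,0],[0,0,0],[0,0,0]],"gripper":[0.2,0.2,0.2,0.2,0.2]}'
python3 -m handwheel '{"rotation":[[0,0,0],[0,0,0],[0,0,0],[0,0,0],[0,0,0]],"translation":[[0,0,0],[0,0,0],[0,0,0],[0,0,0],[0,0,0]],"gripper":[0.3,0.35,0.5,0.6,0.6]}'
python3 -m handwheel '{"rotation":[[0,0,0],[0,0,0],[0,0,0],[0,0,0],[0,0,0]],"translation":[[0,0,5],[0,0,15],[0,0,25],[0,0,35],[0,0,40]],"gripper":[0.6,0.6,0.6,0.6,0.6]}'
python3 -m handwheel '{"rotation":[[0,0,0],[0,0,0],[0,0,0],[0,0,0],[0,0,0]],"translation":[[0,-20,20],[-20,-30,20],[-30,-40,10],[-30,-40,0],[-20,-30,0]],"gripper":[0.6,0.6,0.6,0.6,0.6]}'
python3 -m handwheel '{"rotation":[[0,0,0],[0,0,0],[0,0,0],[0,0,0],[0,0,0]],"translation":[[-20,-40,0],[-20,-40,0],[-20,-40,0],[-10,-20,0],[0,0,0]],"gripper":[0.6,0.6,0.6,0.6,0.6]}'
python3 - <<'E'
from h import *
im,d=bot.grab_frame("top"); cv2.imwrite("pics/t3.png",cv2.resize(im[180:310,240:420],None,fx=4.4,fy=4.4,interpolation=cv2.INTER_CUBIC)[:,:,::-1])
E
```

```text
time_s: 36.3
ee_pos: [0.6038, 0.0683, 0.1473]
orientation: [3.141, -0.0, 0.069]
force: [0.0, -0.6, 7.6]
grip_width: 0.255
gripper_force: 30.0
time_s: 36.8
ee_pos: [0.6037, 0.0686, 0.1465]
orientation: [-3.142, 0.001, 0.069]
force: [0.2, -0.1, 0.2]
grip_width: 0.587
gripper_force: 0.0
time_s: 37.3
ee_pos: [0.6034, 0.0686, 0.2677]
orientation: [-3.141, 0.002, 0.069]
force: [0.4, 0.3, 0.3]
grip_width: 0.596
gripper_force: 0.0
time_s: 37.8
ee_pos: [0.5027, -0.0921, 0.3174]
orientation: [3.141, -0.001, 0.068]
force: [-0.5, -0.4, -0.5]
grip_width: 0.6
gripper_force: 0.0
time_s: 38.3
ee_pos: [0.4334, -0.2327, 0.3168]
orientation: [3.141, -0.0, 0.065]
force: [1.4, -0.9, 0.6]
grip_width: 0.599
gripper_force: 0.0
```

View pics/t3.png

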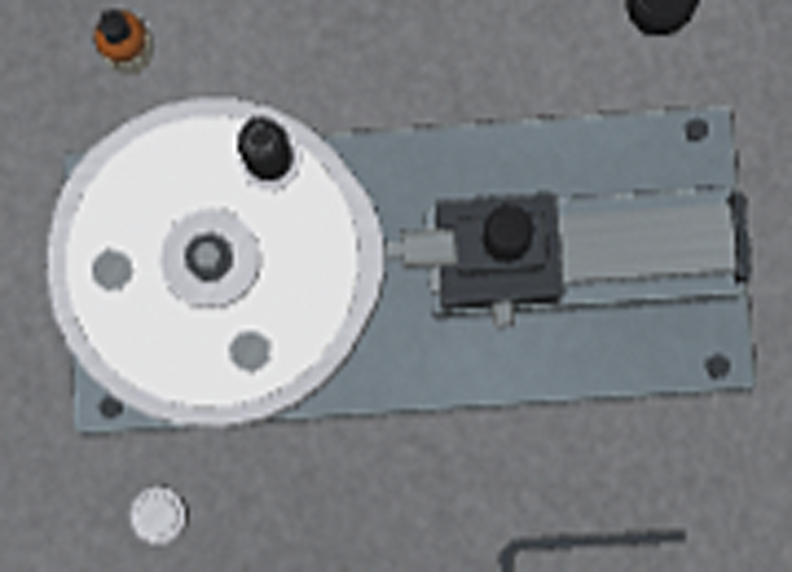

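The picture shows the rim's bulge at (382,248), right on the feeler tip (390,248). The carriage is home, the grip (265,148) is free, and the bystanders look unmoved.

```bash
python3 -c "
from plant import bot
print(bot.job_done())"
```

```text
the job is handed in; nothing more can be done
None
```

The carriage is home against its stop, the wheel stands with the top of its high spot on the feeler (estimated within about 1°), the grip is released, and the job was handed in at about 38 s of the 72 s; I swept about 256° of the rim rather than the full turn, stopping once a rub of about 6.7 N could only be the high spot.

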